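# Load a filter carrier into the hidden seat of a filter changer

### The arm

A 6-joint arm with a two-finger parallel gripper is mounted at the origin on a cart in front of the work surface, level with it; the furniture and walls round the work are solid. World frame = base frame: x ahead of the robot, y to its left, z up, the work surface at z = 0. Lengths are in mm, angles in rad, forces in N, time in s.
With the tool pointing down it reaches from about 275 to 1000 mm from the base axis. Payload 8.4 kg.
Tool frame: the origin (TCP) lies where the fingers leave the gripper's body, on its centre line; the fingertips stand 73 mm ahead of it and the grasp point (between the pads) lies 54 mm ahead of it (grip_point_offset is the distance from the TCP to the grasp point, in mm); z points along the fingers, y is the direction in which the jaws open and shut (so a half turn about z gives the same grasp; the last joint's range is limited). The gripper opens to 85 mm and grips with 20 to 120 N. Pads are 22 mm wide; open, the fingers measure 114 mm over their backs; the gripper's body (76 mm by 85 mm) begins 54 mm behind the grasp point. The pads swing forward as they close: fully open they stand 13 mm farther back than shut.
Start: joints at [-1.241, 0.353, 1.633, -0, 1.155, -0.002], TCP at [203.59, -590.914, 303.881] pointing down, gripper open.
Joint ranges: [-2.63, 2.63], [-0.92, 2.1], [0.06, 2.66], [-1.3, 4.44], [0, 2.69], [-3.02, 3.02]. Speed limits (rad/s): [2.22, 2.22, 2.79, 3.14, 3.14, 3.14].

### API

Orientations are given as [roll, pitch, yaw] about the fixed x, y, z axes, in that order (R = Rz(yaw) Ry(pitch) Rx(roll)).
In Python, from rig import sense, grab_frame, sign_off, grip_point_offset gives the robot as it stands. The module is installed in compiled form; this text tells all that it offers.
- The arm moves only by the tool drive_tool, never from a script. Its argument "targets" is one flat list of numbers, 7 for each row, row after row: the shift along the tool's x, y, z in m, then the turn, a rotation vector about the tool's x, y, z in rad, then the opening, from 0 (shut) to 1 (fully open). In form: [tx, ty, tz, wx, wy, wz, grip, tx, ty, tz, wx, wy, wz, grip, ...]. A call has 1 to 12 rows; each row is the pose to reach, as a shift and turn from the pose commanded when the call began, along the tool's axes at that moment; what a row does not reach only later rows make up. A row lasts 1/12 s, in which the tool goes at most 41.7 mm and 7.16 degrees, less where a joint would pass 70% of its speed; a pose out of reach is approached as far as the arm can. A call with a gripper value outside its range is refused whole. The fingers move at their own pace and stop on an object; "force" is the grip in N (left out, the last holds). Time passes only in rows, so rows that repeat a pose let the fingers close. It gives the time, the measured TCP pose, the force and the opening at its end, in the units of the state.
- sense(): the state, without advancing time (a new reading comes with each control period).
- grab_frame(name): name is "scene" or "top"; returns a dict with "color" (384x512x3 uint8, blue, green, red), "vertical_fov" (degrees; the focal length in pixels is half the picture's height over the tangent of half this angle, whatever the lens; pixels are square), "cx", "cy" (the principal point, pixels), "world_from_camera" (4x4, takes a point from camera to world coordinates). Camera axes: x right, y down, z forward; pixel columns grow to the right and rows downward; lengths in mm; the calibration is good to about 2 mm. A picture is of the moment at which its call begins. There is no depth.
- sign_off(): hands the job in, once; it reports no verdict.
The state is a dict: "clock": time; "qpos": joint angles; "qvel": joint speeds; "joint_efforts": joint torques, N m; "eef_pos": TCP position; "tcp_rot": TCP orientation; "contact_force": force on the tool from outside, world axes, zero at the start; "wrist_torque": the same for the moment, N m; "opening": opening from 0.0 (shut) to 1.0 (fully open).
Only numpy, scipy, OpenCV 4.12 (cv2) and the standard library are available. Lean on these libraries where they do the work, as an engineer would, in place of code of your own. Each camera call takes 0.05 s, during which the arm holds its last target. There are 200 camera calls.

### The job

Set the loose filter carrier flat on the open loading shelf of the filter changer, and put the end of the drive rod down through the hole in the carrier while it stands there. With the rod in the hole, drag the carrier into the roofed channel and on until it drops fully into the hidden recess somewhere along it. Then draw the rod out, leaving the carrier seated, and stand the rod back in its stand with its flange down on the top; leave the other things on the bench where they are.

Things in the scene. Friction and masses are not known exactly. Their poses are not given: they have to be found in the camera images.
- filter_changer: Grey metal channel fixed to the bench, 80 mm wide, 296 long, 70 high; yaw varies. Origin: on the bench under the middle of the channel's mouth; +y is the way the carrier travels, x across, z up. y -97 to 0 mm: open loading shelf; 0 to 160: roofed channel; then a solid end block. Rail tops 22 mm above the bench all along; between the rails a 20 mm wide groove, 16 mm deep, for the rod end.
- shelf_centre (a point): Middle of the shelf's rail tops: y = -50 mm of the changer, 22 mm up. Set the carrier's underside here, within 4 mm sideways, 15 mm lengthways, 0.08 rad. Curbs at both sides and an end lip stand 7 mm above the rails; clear width narrows from 60 mm at the outer end to 51 mm at the mouth, centring the carrier.
- channel_mouth (a point): Middle of the channel's mouth at rail height, 22 mm up. Inside: 51 mm clear width, roof underside 42 mm above the rails. Unseen under the roof both rails have a notch (the recess) 69 mm long, 8 mm deep, its middle 62 to 122 mm beyond the mouth, new each time. The carrier pushed along falls in by its own weight, sliding down the rod, and then butts against the notch's end.
- slot_end (a point): Closed far end of the roof slot, on the centre line at the roof's top (70 mm above the bench): y = 160 mm of the changer. The slot is 16 mm wide and runs from the mouth to here, for the rod.
- carrier: Loose aluminium carrier, 180 to 275 g, flat on the bench at the right: plate 48 mm (x) by 64 mm (y), 8 thick, with two small windows; square boss 24 x 24 mm, 30 tall (top 38 mm above underside), lift it by this; a 13 mm hole runs down through boss and plate, countersunk 2 mm. Origin: centre of underside, z up. Long side (y) goes along the changer's y; a half turn makes no difference.
- drive_rod: Loose steel rod, 90 g, upright in the stand: 8 mm diameter, end tapered over 2 mm, 68 mm long to a 28 mm flange (68 to 73 mm from the tip), then a square black grip 16 x 16 mm, 73 to 119 mm above the tip, sides along its x and y. Origin: the tip (lower end), z up the rod. In the stand the flange rests on the top and the tip is 2 mm above the bench.
- rod_stand: Grey block fixed to the bench at the left, 60 x 60 mm and 70 mm tall on an 84 mm square foot, with an upright 13 mm round hole through its middle, countersunk 2 mm at the top, for the drive rod. Origin: centre of the underside, on the bench, below the hole.
- amber_jar: Bystander: brown jar with blue cap, 56 mm diameter, 80 mm tall, behind the changer. Origin: centre of underside.
- petri_dish: Bystander: flat round culture dish, 94 mm diameter, 15 mm tall, behind the changer. Origin: centre of underside.
- tape_roll: Bystander: roll of marking tape lying flat, 52 mm diameter, 19 mm tall. Origin: centre of underside.
- conical_flask: Bystander: small clear stoppered conical flask, 51 mm diameter, 101 mm tall, at the left behind the stand. Origin: centre of underside.
There are look-alikes about, which are no part of the job. Of the things shaped like the carrier, the aluminium one is meant.

How it is judged (in metres and radians):
On the way, in this order (a step that is already met when the one before it is completed fails the run):
1. the carrier lies flat on the loading shelf, its long side along the channel, let go (y of carrier in the frame of filter_changer between -0.085 and -0.015 m and z of carrier in the frame of filter_changer between 0.019 and 0.0245 m and angle between carrier's own z axis and vertical below 0.06 rad and angle between the y axis of carrier and the y axis of filter_changer, either way round below 0.2 rad and contact force between the fingers and carrier below 0.1 N), for 0.2 s.
2. the rod's end is down through the carrier's hole while the carrier is still on the shelf (z of drive_rod in the frame of carrier below 0.008 m and horizontal distance between drive_rod and carrier below 0.007 m and y of carrier in the frame of filter_changer below 0 m), for 0.1 s.
3. the carrier has dropped into the hidden recess with the rod still in its hole (z of carrier in the frame of filter_changer below 0.017 m and y of carrier in the frame of filter_changer above 0.05 m and angle between carrier's own z axis and vertical below 0.06 rad and horizontal distance between drive_rod and carrier below 0.009 m and z of drive_rod in the frame of carrier below 0.03 m and x of carrier in the frame of filter_changer between -0.006 and 0.006 m), for 0.1 s.
At the end, for the whole second after the job is handed in: The carrier lies level and still in the hidden recess (underside at most 16.5 mm above the bench, within 6 mm of the centre line, over 50 mm past the mouth, tilt under 0.05 rad); the rod stands still in its stand, tip within 6 mm of the hole's axis and under 6 mm up, tilt under 0.06 rad (z of carrier in the frame of filter_changer between 0.011 and 0.0165 m and y of carrier in the frame of filter_changer above 0.05 m and angle between carrier's own z axis and vertical below 0.05 rad and horizontal distance between drive_rod and rod_stand below 0.006 m and z of drive_rod in the frame of rod_stand below 0.006 m and angle between drive_rod's own z axis and vertical below 0.06 rad and linear speed of each of carrier, drive_rod below 0.01 m/s and x of carrier in the frame of filter_changer between -0.006 and 0.006 m); the robot touches nothing.
It fails at once if a bystander was shifted by more than 30 mm (distance of any of amber_jar, petri_dish, tape_roll, conical_flask from where it was at the start of the episode above 0.03 m).
It fails at once if a standing bystander was tipped over (angle between any of amber_jar, conical_flask's own z axis and vertical above 0.5 rad).
It also fails if it takes over 61 s, if anything falls off the work surface, if the arm or the gripper's body presses on something with over 40 N, if the wrist force passes 120 N, or if a joint passes its speed limit or range.

## Working session

There is one attempt and no reset: what is moved stays moved. The work goes in short steps, Python scripts to look and compute and a tool call to move; the robot and the scene stay as the last step left them, time stands still between calls to the robot, and variables do not carry over. Pictures are saved under pics/ and viewed, about 8 in all and at most 12, crops included, and the job is handed in when it is done.

Besides the shell and the picture viewer there is one more tool, called after ">>>" as name(argument=value, ...), one argument or row to a line, values as JSON. drive_tool: Moves the arm, as the interface text tells. Its arguments: {"type":"object","properties":{"targets":{"type":"array"},"force":{"type":"number"}},"required":["targets"]}

```bash
mkdir -p pics; cat > h.py <<'E'
import numpy as np, cv2
from rig import sense, grab_frame, sign_off, grip_point_offset
def ray(f,u,v,z):
    H=f["color"].shape[0]; fl=H/2/np.tan(np.radians(f["vertical_fov"])/2)
    T=np.array(f["world_from_camera"]); d=T[:3,:3]@np.array([(u-f["cx"])/fl,(v-f["cy"])/fl,1]); o=T[:3,3]
    return o+d*(z-o[2])/d[2]
def proj(f,p):
    H=f["color"].shape[0]; fl=H/2/np.tan(np.radians(f["vertical_fov"])/2)
    T=np.array(f["world_from_camera"]); c=T[:3,:3].T@(np.array(p)-T[:3,3])
    return c[:2]/c[2]*fl+[f["cx"],f["cy"]]
E
python3 - <<'E'
from h import *
import pickle
print(sense(), grip_point_offset)
for n in("scene","top"):
    f=grab_frame(n); pickle.dump(f,open(n+".pkl","wb"))
    print(n,f["vertical_fov"],f["cx"],f["cy"],np.round(f["world_from_camera"],3))
    cv2.imwrite(f"pics/{n}0.png",cv2.resize(f["color"],(800,600),interpolation=cv2.INTER_CUBIC))
E
```

```text
{'clock': 0.0, 'qpos': array([-1.24141497e+00,  3.53638282e-01,  1.63414791e+00,  2.56530491e-05,
        1.15514897e+00, -2.39204785e-03]), 'qvel': array([ 0.00100637, -0.00295493, -0.00186849,  0.00095349,  0.00063011,
        0.00021817]), 'joint_efforts': array([ 2.33097191e-03, -6.05244756e+01, -3.42066979e+01,  1.04087678e-04,
        9.26919834e-03, -9.97257018e-06]), 'eef_pos': array([ 203.46654827, -590.56370401,  303.16186077]), 'tcp_rot': array([-3.14025021e+00, -2.66661661e-05,  3.31763018e-01]), 'contact_force': array([-0.27098982, -0.16012446, -0.51590589]), 'wrist_torque': array([ 0.00261452, -0.00395869,  0.00973338]), 'opening': 1.0000427553647384} 53.900000000000006
scene 52.33943581640503 247.87325810994818 193.9686603675736 [[-8.43000e-01 -2.06000e-01  4.97000e-01 -1.02590e+02]
 [-5.38000e-01  3.57000e-01 -7.64000e-01  9.13861e+02]
 [-2.10000e-02 -9.11000e-01 -4.12000e-01  6.16420e+02]
 [ 0.00000e+00  0.00000e+00  0.00000e+00  1.00000e+00]]
top 46.872960359163095 253.93348331525547 197.62748728039594 [[ 1.200000e-02 -9.820000e-01  1.890000e-01  2.051390e+02]
 [-1.000000e+00 -1.300000e-02 -4.000000e-03 -4.876400e+01]
 [ 6.000000e-03 -1.890000e-01 -9.820000e-01  1.809488e+03]
 [ 0.000000e+00  0.000000e+00  0.000000e+00  1.000000e+00]]
```

View pics/scene0.png

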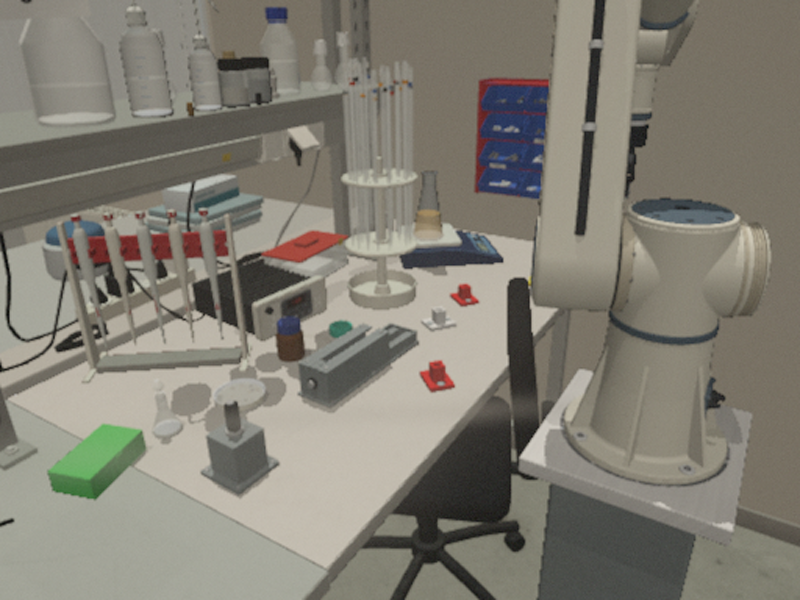

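View pics/top0.png

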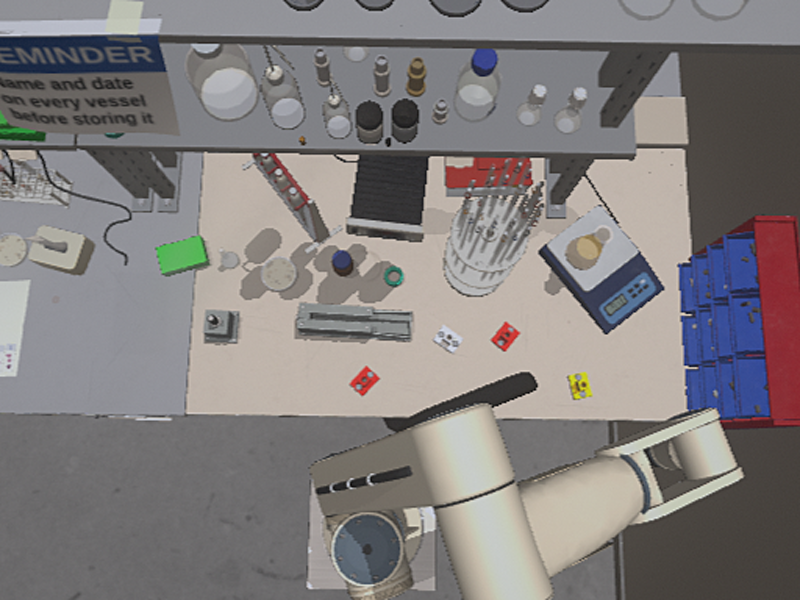

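```bash
python3 - <<'E'
from h import *
import pickle
f=pickle.load(open("top.pkl","rb")); s=pickle.load(open("scene.pkl","rb"))
a=cv2.resize(f["color"][190:230,120:310],None,fx=4.2,fy=4.2,interpolation=cv2.INTER_CUBIC)
b=cv2.resize(s["color"][180:320,120:310],None,fx=3.0,fy=3.0,interpolation=cv2.INTER_CUBIC)
o=np.zeros((a.shape[0]+b.shape[0],800,3),np.uint8);o[:a.shape[0],:a.shape[1]]=a;o[a.shape[0]:,:b.shape[1]]=b
print(a.shape,b.shape);cv2.imwrite("pics/crop1.png",o)
for n,u,v,z in(("stand",212,320,119),("shelfend",411,326,22),("far",297,322,70),("carr",447,338,8)): print(n,ray(f,u/1.5625,v/1.5625,z))
E
```

```text
(168, 798, 3) (420, 570, 3)
stand [496.23631843 402.04277243 119.        ]
shelfend [503.99001543 -93.21008084  22.        ]
far [502.40847127 198.56963879  70.        ]
carr [ 475.60271476 -188.54253722    8.        ]
```

View pics/crop1.png

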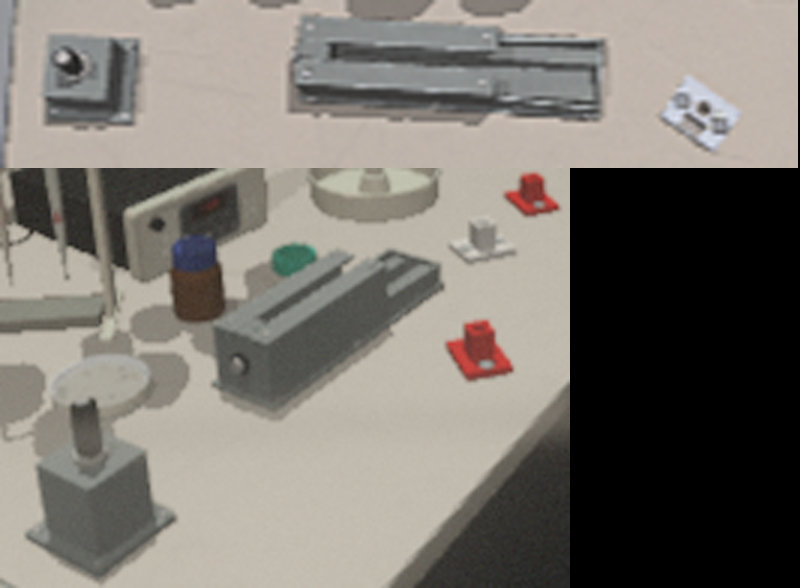

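```bash
cat > seg.py <<'E'
from h import *
import pickle
def up(f,x0,y0,x1,y1,k=8):
    c=f["color"][y0:y1,x0:x1].astype(np.float32)
    return cv2.resize(c,None,fx=k,fy=k,interpolation=cv2.INTER_CUBIC)
def px(p,x0,y0,k=8): # upscaled -> original pixel coordinates
    return (np.array(p,float)+.5)/k-.5+[x0,y0]
E
python3 - <<'E'
from seg import *
o=[]
for n,boxes in(("top",[("chg",180,185,275,225),("stand",125,190,157,225),("carr",272,200,303,232)]),("scene",[("chg",185,200,275,262),("stand",125,245,185,320),("carr",262,188,298,216)])):
    f=pickle.load(open(n+".pkl","rb"))
    for b,x0,y0,x1,y1 in boxes:
        im=up(f,x0,y0,x1,y1); d=im[:,:,2]-im[:,:,0]   # red minus blue
        bg=np.percentile(d,85) ; lo=np.percentile(d,5)
        m=(d<(bg+lo)/2).astype(np.uint8)
        m=cv2.morphologyEx(m,cv2.MORPH_OPEN,np.ones((7,7)))
        cs,_=cv2.findContours(m,cv2.RETR_EXTERNAL,cv2.CHAIN_APPROX_NONE)
        c=max(cs,key=cv2.contourArea); h=cv2.convexHull(c)
        ap=cv2.approxPolyDP(h,8,True)[:,0]; print(n,b,"bg/lo",bg,lo,"poly",px(ap,x0,y0).round(1).tolist())
        if b=="carr" and n=="top":
            r=cv2.minAreaRect(c); q=px(cv2.boxPoints(r),x0,y0); P=np.array([ray(f,*p,4) for p in q]); print("rect",P.round(1).tolist(),"centre",P.mean(0))
            for i in range(4): e=P[(i+1)%4]-P[i]; print(np.linalg.norm(e),np.degrees(np.arctan2(e[1],e[0])))
        v=im.clip(0,255).astype(np.uint8).copy(); cv2.polylines(v,[ap],True,(0,0,255),1); cv2.drawContours(v,[c],-1,(0,255,0),1)
        v=cv2.resize(v,None,fx=.5,fy=.5); o.append(v)
W=np.zeros((600,800,3),np.uint8); x=y=rh=0
for v in o:
    if x+v.shape[1]>800: x=0;y+=rh;rh=0
    W[y:y+v.shape[0],x:x+v.shape[1]]=v[:600-y]; x+=v.shape[1]; rh=max(rh,v.shape[0])
cv2.imwrite("pics/seg.png",W)
E
```

```text
top chg bg/lo 20.716461 -3.9579492 poly [[191.1, 193.9], [216.9, 194.4], [262.7, 198.8], [262.4, 217.3], [191.1, 213.7], [189.2, 203.6]]
top stand bg/lo 20.017962 -4.344377 poly [[131.4, 197.9], [152.6, 199.2], [150.9, 219.2], [130.4, 217.6], [129.6, 211.4]]
top carr bg/lo 21.262684 -16.879303 poly [[283.1, 207.6], [295.8, 216.1], [289.6, 225.4], [276.9, 217.3]]
rect [[472.1, -148.7, 4.0], [514.6, -177.1, 4.0], [477.3, -231.8, 4.0], [435.2, -203.3, 4.0]] centre [ 474.81245675 -190.20879368    4.        ]
51.028290765196004 -33.778644800535076
66.19021999217148 -124.2318566447851
50.837078974010694 145.89177480888003
65.89655652444056 55.93311341312361
scene chg bg/lo 19.406227 1.6894276 poly [[265.7, 211.6], [266.7, 219.8], [213.8, 258.8], [209.8, 259.9], [190.4, 251.7], [190.8, 231.3], [213.2, 205.2], [219.1, 203.9], [252.9, 207.2]]
scene stand bg/lo 19.087618 3.8841617 poly [[145.6, 256.1], [151.2, 256.6], [167.4, 273.4], [177.7, 295.1], [176.2, 298.2], [152.3, 316.2], [142.2, 311.4], [128.3, 301.7], [131.8, 278.8]]
scene carr bg/lo 19.793175 10.34377 poly [[282.2, 195.8], [291.2, 207.3], [275.3, 211.3], [269.4, 204.9], [276.4, 196.9]]
```

View pics/seg.png

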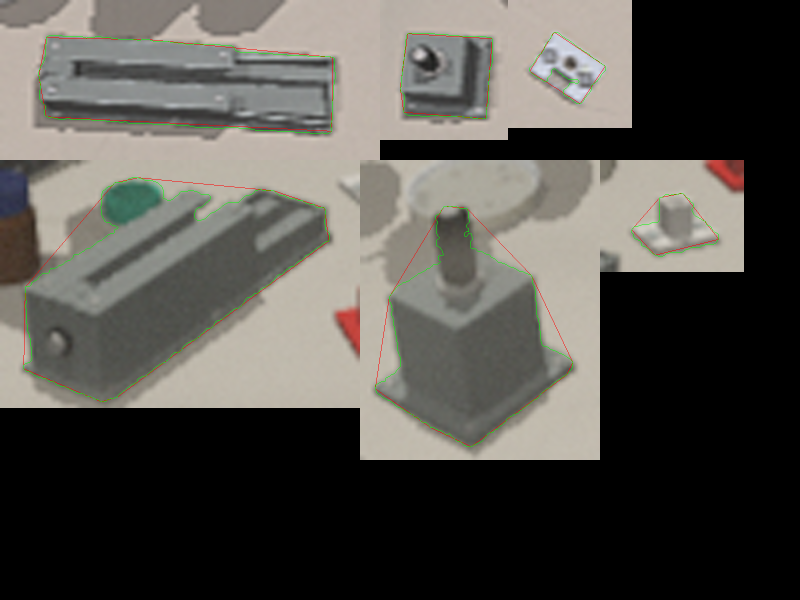

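```bash
python3 - <<'E'
from seg import *
def contour(f,x0,y0,x1,y1,thr,k=8):
    im=up(f,x0,y0,x1,y1); m=((im[:,:,2]-im[:,:,0])<thr).astype(np.uint8)
    m=cv2.morphologyEx(m,cv2.MORPH_OPEN,np.ones((7,7)))
    cs,_=cv2.findContours(m,cv2.RETR_EXTERNAL,cv2.CHAIN_APPROX_NONE)
    return px(max(cs,key=cv2.contourArea)[:,0],x0,y0)
def edge(f,C,a,b,z,name,tol=1.0,trim=.12):
    a,b=np.array(a,float),np.array(b,float); t=(b-a)/np.linalg.norm(b-a); L=np.linalg.norm(b-a)
    s=(C-a)@t; d=(C-a)@np.array([-t[1],t[0]])
    q=C[(s>trim*L)&(s<(1-trim)*L)&(abs(d)<tol)]
    W=np.array([ray(f,*p,z)[:2] for p in q]); vx,vy,x,y=cv2.fitLine(W.astype(np.float32),cv2.DIST_HUBER,0,.01,.01).ravel()
    if vy<0: vx,vy=-vx,-vy
    r=(W-[x,y])@[-vy,vx]
    print(name,"n",len(q),"pt",round(x,1),round(y,1),"heading deg",round(np.degrees(np.arctan2(vy,vx)),2),"rms",round(r.std(),2)); return np.array([x,y]),np.array([vx,vy])
t=pickle.load(open("top.pkl","rb")); s=pickle.load(open("scene.pkl","rb"))
C=contour(t,180,185,275,225,8.4)
edge(t,C,(191.1,193.9),(236,196),70,"T roof far");edge(t,C,(191.1,213.7),(262.4,217.3),0,"T near z0")
edge(t,C,(239,197.4),(262.7,198.8),29,"T shelf far z29");edge(t,C,(262.7,198.8),(262.4,217.3),29,"T shelf end z29",trim=.2)
edge(t,C,(191.1,193.9),(189.2,203.6),70,"T end z70",trim=.2);
D=contour(s,185,200,275,262,10.5)
edge(s,D,(266.7,219.8),(213.8,258.8),0,"S near z0");edge(s,D,(209.8,259.9),(190.4,251.7),0,"S end z0");edge(s,D,(265.7,211.6),(252.9,207.2),29,"S shelf end z29",trim=.2)
edge(s,D,(190.8,231.3),(203,217),70,"S roof far z70 ")
for p in [(266.7,219.8),(211.5,260),(190.4,251.7)]: print("S corner z0",ray(s,*p,0).round(1))
F=contour(t,125,190,157,225,8)
edge(t,F,(152.6,199.2),(150.9,219.2),0,"T stand foot right z0");edge(t,F,(150.9,219.2),(130.4,217.6),0,"T foot near z0");edge(t,F,(131.4,197.9),(146,198.8),70,"T top far z70");edge(t,F,(131.4,197.9),(129.9,210),70,"T top left z70")
G=contour(s,125,245,185,320,11.5)
edge(s,G,(128.3,301.7),(152.3,316.2),0,"S foot L z0");edge(s,G,(177.2,297),(152.3,316.2),0,"S foot R z0")
for p in [(131.8,278.8),(167.4,273.4)]: print("S top corner z70",ray(s,*p,70).round(1))
for p in [(177.7,295.1),(152.3,316.2),(128.3,301.7)]: print("S foot z0",ray(s,*p,0).round(1))
H=contour(s,262,188,298,216,15)
for p in [(291.2,207.3),(275.3,211.3),(269.4,204.9)]: print("S carr z2",ray(s,*p,2).round(1))
# gripped part of rod: dark, top view and scene top of grip
for f,(x0,y0,x1,y1),n in((t,(128,196,152,216),"T"),(s,(138,250,162,290),"S")):
    im=up(f,x0,y0,x1,y1).mean(2); m=(im<55).astype(np.uint8); nn,_,st,ce=cv2.connectedComponentsWithStats(m)
    for i in range(1,nn):
        if st[i,4]>100: print(n,"dark",px(ce[i],x0,y0).round(1),st[i])
E
```

```text
T roof far n 273 pt 550.7 105.7 heading deg 87.04 rms 0.55
T near z0 n 433 pt 475.0 56.0 heading deg 87.44 rms 0.44
T shelf far z29 n 144 pt 545.5 -42.9 heading deg 87.14 rms 0.35
T shelf end z29 n 89 pt 503.1 -92.3 heading deg 175.89 rms 0.32
T end z70 n 46 pt 533.9 197.5 heading deg 169.2 rms 0.82
S near z0 n 348 pt 482.7 61.6 heading deg 87.84 rms 0.74
S end z0 n 120 pt 534.7 200.0 heading deg 178.13 rms 0.57
S shelf end z29 n 62 pt 507.8 -88.0 heading deg 176.73 rms 0.74
S roof far z70  n 9 pt 559.9 183.9 heading deg 100.66 rms 0.22
S corner z0 [475.1 -84.8   0. ]
S corner z0 [489.1 199.4   0. ]
S corner z0 [568.  196.8   0. ]
T stand foot right z0 n 121 pt 499.7 365.4 heading deg 177.88 rms 0.48
T foot near z0 n 125 pt 459.1 410.7 heading deg 88.83 rms 0.46
T top far z70 n 89 pt 532.0 404.4 heading deg 86.88 rms 0.28
T top left z70 n 73 pt 507.9 436.0 heading deg 177.68 rms 0.23
S foot L z0 n 140 pt 510.5 448.8 heading deg 176.68 rms 0.44
S foot R z0 n 160 pt 464.8 416.2 heading deg 88.17 rms 0.5
S top corner z70 [534.3 437.   70. ]
S top corner z70 [477.6 378.7  70. ]
S foot z0 [467.7 363.5   0. ]
S foot z0 [467.2 449.9   0. ]
S foot z0 [553.4 443.7   0. ]
S carr z2 [ 445.4 -206.3    2. ]
S carr z2 [ 478.8 -150.7    2. ]
S carr z2 [ 521.5 -184.5    2. ]
T dark [136.9 205.2] [ 53  55  38  38 741]
```

```bash
cat >> h.py <<'E'
import json,sys
def plan(*ts):
    """ts: (x,y,z mm, yaw deg) world TCP poses, tool down -> tool shifts (m) and wz from the commanded pose cmd.json"""
    x,y,z,yaw=json.load(open("cmd.json")); a=np.radians(yaw); c,s=np.cos(a),np.sin(a)
    for X,Y,Z,W in ts:
        dx,dy=X-x,Y-y
        print("row",[round((c*dx+s*dy)/1e3,4),round((s*dx-c*dy)/1e3,4),round((z-Z)/1e3,4),0,0,round(-np.radians(W-yaw),4)], "dist",round(np.hypot(dx,dy)),round(Z-z),"turn",round(W-yaw,1))
def setcmd(x,y,z,yaw): json.dump([x,y,z,yaw],open("cmd.json","w"))
def moved(tx,ty,tz,wz): # book the move made, in m and rad
    x,y,z,yaw=json.load(open("cmd.json")); a=np.radians(yaw); c,s=np.cos(a),np.sin(a)
    setcmd(x+1e3*(c*tx+s*ty),y+1e3*(s*tx-c*ty),z-1e3*tz,yaw-np.degrees(wz)); print("cmd",json.load(open("cmd.json")))
E
python3 - <<'E'
from h import *
setcmd(203.59,-590.914,303.881,np.degrees(.3318))
plan((478,-191,200,-34),)
E
```

```text
row [np.float64(0.3897), np.float64(-0.2887), 0.1039, 0, 0, np.float64(0.9252)] dist 485 -104 turn -53.0
```

>>> drive_tool(
  targets=[0.39,-0.289,0.104,0,0,0.925,0.7,0.39,-0.289,0.104,0,0,0.925,0.7,0.39,-0.289,0.104,0,0,0.925,0.7,0.39,-0.289,0.104,0,0,0.925,0.7,0.39,-0.289,0.104,0,0,0.925,0.7,0.39,-0.289,0.104,0,0,0.925,0.7,0.39,-0.289,0.104,0,0,0.925,0.7,0.39,-0.289,0.104,0,0,0.925,0.7,0.39,-0.289,0.104,0,0,0.925,0.7,0.39,-0.289,0.104,0,0,0.925,0.7,0.39,-0.289,0.104,0,0,0.925,0.7,0.39,-0.289,0.104,0,0,0.925,0.7],
  force=20,
)

```text
clock: 1.1
eef_pos: [473.8, -196.1, 201.3]
tcp_rot: [3.142, 0.0, -0.593]
contact_force: [0.3, -0.0, -0.5]
opening: 0.701
```

>>> drive_tool(
  targets=[0,0,0,0,0,0,0.7,0,0,0,0,0,0,0.7,0,0,0,0,0,0,0.7],
)

```text
clock: 1.35
eef_pos: [473.0, -197.8, 201.6]
tcp_rot: [3.141, 0.001, -0.592]
contact_force: [0.7, -0.4, -0.2]
opening: 0.701
```

```bash
python3 - <<'E'
from h import *
import pickle
s=sense();print(s["eef_pos"],s["tcp_rot"])
v=[]
for n in("top","scene"):
    f=grab_frame(n); pickle.dump(f,open(n+"1.pkl","wb"))
    g=np.array([*s["eef_pos"][:2],s["eef_pos"][2]-73]); p=proj(f,g); print(n,p, "carrier est",proj(f,(478,-191,38)))
    u,w=p.astype(int); c=f["color"][w-35:w+40,u-50:u+50]; v.append(cv2.resize(c,None,fx=4,fy=4,interpolation=cv2.INTER_CUBIC))
cv2.imwrite("pics/arm1.png",np.hstack(v))
E
```

```text
[ 472.98105892 -197.82231457  201.59074796] [ 3.14117700e+00  6.71251137e-04 -5.91904963e-01]
top [290.92324511 212.39481077] carrier est [287.26019923 214.64675485]
scene [283.75791937 173.23881601] carrier est [281.13493065 197.69198511]
```

View pics/arm1.png

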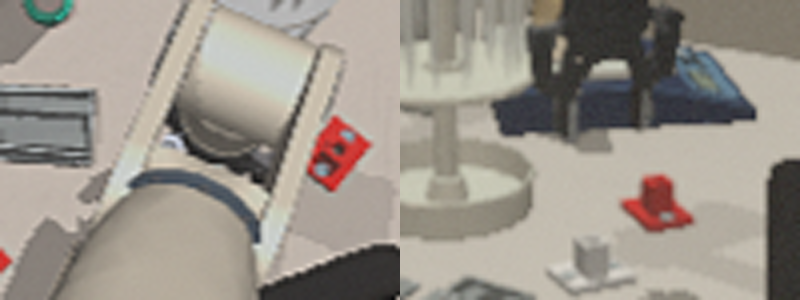

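```bash
python3 - <<'E'
from h import *
setcmd(473,-197.8,201.6,np.degrees(-.592))
plan((477,-191.5,115,-34),(477,-191.5,86,-34))
E
```

```text
row [np.float64(-0.0002), np.float64(-0.0075), 0.0866, 0, 0, np.float64(0.0014)] dist 7 -87 turn -0.1
row [np.float64(-0.0002), np.float64(-0.0075), 0.1156, 0, 0, np.float64(0.0014)] dist 7 -116 turn -0.1
```

>>> drive_tool(
  targets=[0,-0.0075,0.035,0,0,0,0.7,0,-0.0075,0.07,0,0,0,0.7,0,-0.0075,0.095,0,0,0,0.7,0,-0.0075,0.108,0,0,0,0.7,0,-0.0075,0.116,0,0,0,0.7,0,-0.0075,0.116,0,0,0,0.7,0,-0.0075,0.116,0,0,0,0.0,0,-0.0075,0.116,0,0,0,0.0,0,-0.0075,0.116,0,0,0,0.0,0,-0.0075,0.116,0,0,0,0.0,0,-0.0075,0.116,0,0,0,0.0,0,-0.0075,0.116,0,0,0,0.0],
  force=20,
)

```text
clock: 2.45
eef_pos: [478.2, -192.2, 87.1]
tcp_rot: [-3.141, -0.002, -0.593]
contact_force: [-1.5, -2.1, 7.0]
opening: 0.281
```

>>> drive_tool(
  targets=[0,0,-0.006,0,0,0,0.7,0,0,-0.006,0,0,0,0.7,0,0,-0.006,0,0,-0.12,0.7,0,0,-0.006,0,0,-0.24,0.7,0,0,-0.006,0,0,-0.36,0.7,0,0,-0.006,0,0,-0.48,0.7,0,0,-0.006,0,0,-0.6,0.7,0,0,-0.006,0,0,-0.72,0.7,0,0,-0.006,0,0,-0.84,0.7,0,0,-0.006,0,0,-0.96,0.7,0,0,-0.006,0,0,-1.08,0.7,0,0,-0.006,0,0,-1.2,0.7],
)

```text
clock: 3.45
eef_pos: [477.5, -191.7, 92.1]
tcp_rot: [3.141, -0.0, 0.613]
contact_force: [0.4, -0.1, -1.0]
opening: 0.702
```

>>> drive_tool(
  targets=[0,0,0,0,0,-0.12,0.7,0,0,0,0,0,-0.24,0.7,0,0,0,0,0,-0.37,0.7,0,0,0,0,0,-0.371,0.7,0,0,0,0,0,-0.371,0,0,0,0,0,0,-0.371,0,0,0,0,0,0,-0.371,0,0,0,0,0,0,-0.371,0,0,0,0,0,0,-0.371,0,0,0,0,0,0,-0.371,0],
  force=30,
)

```text
clock: 4.28
eef_pos: [477.5, -191.8, 92.0]
tcp_rot: [3.141, -0.0, 0.977]
contact_force: [-0.3, 1.0, 3.9]
opening: 0.274
```

```bash
python3 - <<'E'
from h import *
s=sense();print(s["eef_pos"],np.degrees(s["tcp_rot"]))
setcmd(*s["eef_pos"],np.degrees(s["tcp_rot"][2]))
plan((477.5,-191.8,155,56),(510.4,-47,150,87.35))
E
```

```text
[ 477.48124559 -191.76108058   91.98424461] [ 1.79985092e+02 -6.60985800e-03  5.59678392e+01]
row [np.float64(-0.0), np.float64(0.0), -0.063, 0, 0, np.float64(-0.0006)] dist 0 63 turn 0.0
row [np.float64(0.1384), np.float64(-0.0537), -0.058, 0, 0, np.float64(-0.5477)] dist 148 58 turn 31.4
```

>>> drive_tool(
  targets=[0,0,-0.02,0,0,0,0,0,0,-0.04,0,0,0,0,0,0,-0.06,0,0,0,0,0.03,-0.012,-0.06,0,0,-0.11,0,0.06,-0.023,-0.06,0,0,-0.22,0,0.09,-0.035,-0.06,0,0,-0.33,0,0.115,-0.045,-0.06,0,0,-0.44,0,0.13,-0.05,-0.06,0,0,-0.52,0,0.138,-0.0535,-0.06,0,0,-0.548,0,0.138,-0.0535,-0.06,0,0,-0.548,0,0.138,-0.0535,-0.06,0,0,-0.548,0],
  force=40,
)

```text
clock: 5.2
eef_pos: [509.8, -47.5, 151.5]
tcp_rot: [-3.141, 0.0, 1.524]
contact_force: [0.1, 0.8, -1.5]
opening: 0.273
```

```bash
python3 - <<'E'
from h import *
import pickle
s=sense();print(s["eef_pos"],np.degrees(s["tcp_rot"]),s["opening"])
v=[]
for n in("top","scene"):
    f=grab_frame(n); pickle.dump(f,open(n+"2.pkl","wb"))
    p=proj(f,[*s["eef_pos"][:2],s["eef_pos"][2]-92]); print(n,p)
    u,w=p.astype(int); u-=15; c=f["color"][w-30:w+45,u-40:u+50].copy(); print(u-40,w-30)
    v.append(cv2.resize(c,None,fx=4.4,fy=4.4,interpolation=cv2.INTER_CUBIC))
cv2.imwrite("pics/arm2.png",np.hstack(v))
E
```

```text
[509.82634424 -47.52983268 151.52607257] [-1.79962314e+02  1.33429476e-02  8.73286176e+01] 0.27271157428514003
top [251.90803874 205.51305544]
196 175
scene [251.65247697 205.72469013]
196 175
```

View pics/arm2.png

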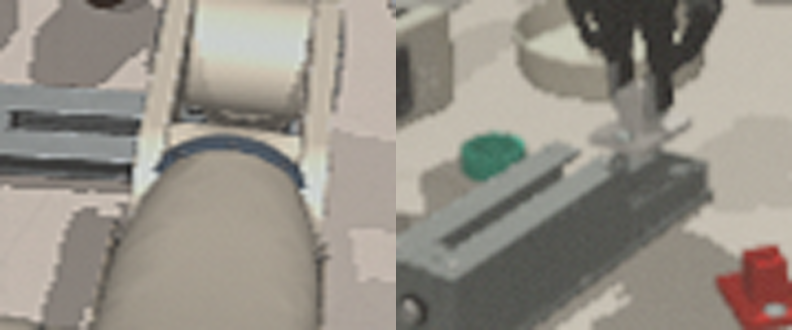

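```bash
python3 - <<'E'
from h import *
import pickle
f=pickle.load(open("scene2.pkl","rb"))
h=np.radians(87.33); Y=np.array([np.cos(h),np.sin(h)]); X=np.array([np.sin(h),-np.cos(h)]); c=np.array([509.8,-47.5])
for n,a,b in(("left",24,32),("near",-24,32),("right",-24,-32)):
    for z in(59.5,67.5): print(n,z,proj(f,[*(c+a*X+b*Y),z]).round(1))
c=f["color"][195:216,232:270]; cv2.imwrite("pics/z.png",cv2.resize(c,None,fx=20,fy=20,interpolation=cv2.INTER_CUBIC))
# same-camera measure of changer: predicted pixels of changer features for origin guess
for ox in (505,512,519):
  for oy in (0,5): 
    o=np.array([ox,oy]); P=lambda x,y,z: proj(f,[*(o+x*X+y*Y),z]).round(1).tolist()
    print(ox,oy,"end near z0",P(-40,199,0),"end far z0",P(40,199,0),"shelf near z0",P(-40,-97,0),"shelf near z29",P(-40,-97,29),"slot end",P(0,160,70),"roof corner near mouth",P(-40,0,70))
E
```

```text
left 59.5 [239.9 207.6]
left 67.5 [239.8 205.4]
near 59.5 [252.1 211.3]
near 67.5 [252.1 209. ]
right 59.5 [263.2 203.9]
right 67.5 [263.2 201.7]
505 0 end near z0 [215.5, 261.8] end far z0 [194.1, 253.1] shelf near z0 [272.0, 219.6] shelf near z29 [272.1, 211.8] slot end [212.0, 230.0] roof corner near mouth [255.4, 212.0]
505 5 end near z0 [214.4, 262.7] end far z0 [192.9, 253.9] shelf near z0 [271.3, 220.2] shelf near z29 [271.3, 212.4] slot end [210.9, 230.8] roof corner near mouth [254.6, 212.6]
512 0 end near z0 [213.5, 261.0] end far z0 [192.2, 252.4] shelf near z0 [270.2, 219.1] shelf near z29 [270.2, 211.4] slot end [210.0, 229.4] roof corner near mouth [253.5, 211.5]
512 5 end near z0 [212.4, 261.9] end far z0 [191.1, 253.2] shelf near z0 [269.4, 219.7] shelf near z29 [269.5, 212.0] slot end [208.9, 230.2] roof corner near mouth [252.6, 212.1]
519 0 end near z0 [211.5, 260.3] end far z0 [190.3, 251.7] shelf near z0 [268.4, 218.6] shelf near z29 [268.4, 210.9] slot end [208.1, 228.8] roof corner near mouth [251.6, 210.9]
519 5 end near z0 [210.4, 261.2] end far z0 [189.2, 252.5] shelf near z0 [267.6, 219.2] shelf near z29 [267.6, 211.5] slot end [207.0, 229.5] roof corner near mouth [250.7, 211.6]
```

View pics/z.png

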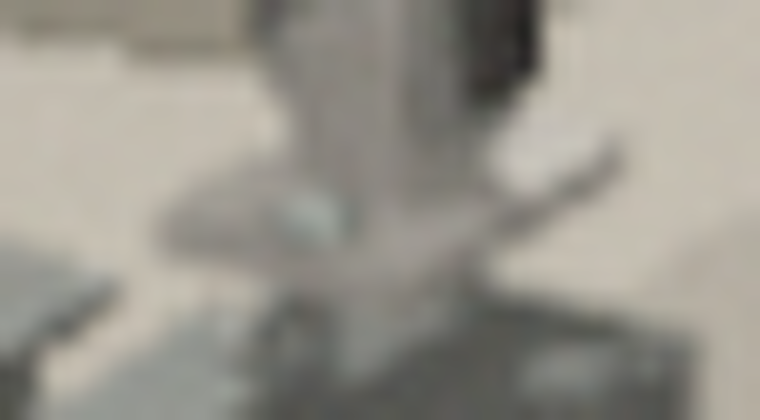

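```bash
python3 - <<'E'
from h import *
import pickle
h=np.radians(87.35); Y=np.array([np.cos(h),np.sin(h)]); X=np.array([np.sin(h),-np.cos(h)])
xs=np.arange(-60,61,2.)
for n in("top","scene"):
    f=pickle.load(open(n+".pkl","rb")); g=f["color"].astype(np.float32)
    acc=[]
    for yy in np.arange(60,140,2.):
        P=np.array([proj(f,[*(np.array([512,0])+x*X+yy*Y),70]) for x in xs],np.float32)
        acc.append(cv2.remap(g,P[:,:1],P[:,1:],cv2.INTER_LINEAR)[:,0].mean(1))
    m=np.mean(acc,0); print(n,[(int(x),int(v)) for x,v in zip(xs,m)])
E
```

```text
top [(-60, 137), (-58, 124), (-56, 125), (-54, 127), (-52, 120), (-50, 105), (-48, 97), (-46, 93), (-44, 82), (-42, 69), (-40, 60), (-38, 59), (-36, 65), (-34, 84), (-32, 121), (-30, 149), (-28, 150), (-26, 144), (-24, 143), (-22, 142), (-20, 142), (-18, 142), (-16, 143), (-14, 144), (-12, 145), (-10, 140), (-8, 118), (-6, 91), (-4, 79), (-2, 76), (0, 73), (2, 74), (4, 79), (6, 84), (8, 99), (10, 126), (12, 145), (14, 147), (16, 144), (18, 142), (20, 142), (22, 141), (24, 142), (26, 142), (28, 142), (30, 143), (32, 145), (34, 140), (36, 142), (38, 147), (40, 145), (42, 143), (44, 142), (46, 140), (48, 139), (50, 138), (52, 137), (54, 135), (56, 134), (58, 133), (60, 132)]
scene [(-60, 80), (-58, 81), (-56, 81), (-54, 81), (-52, 81), (-50, 80), (-48, 81), (-46, 81), (-44, 80), (-42, 80), (-40, 80), (-38, 81), (-36, 81), (-34, 83), (-32, 88), (-30, 99), (-28, 114), (-26, 128), (-24, 137), (-22, 140), (-20, 141), (-18, 140), (-16, 140), (-14, 140), (-12, 141), (-10, 141), (-8, 139), (-6, 133), (-4, 121), (-2, 106), (0, 91), (2, 82), (4, 79), (6, 79), (8, 81), (10, 89), (12, 103), (14, 118), (16, 130), (18, 137), (20, 140), (22, 141), (24, 140), (26, 140), (28, 140), (30, 140), (32, 140), (34, 139), (36, 136), (38, 130), (40, 123), (42, 117), (44, 112), (46, 111), (48, 111), (50, 112), (52, 114), (54, 116), (56, 117), (58, 119), (60, 121)]
```

```bash
python3 - <<'E'
from h import *
import pickle
h=np.radians(87.35); Y=np.array([np.cos(h),np.sin(h)]); X=np.array([np.sin(h),-np.cos(h)])
def prof(f,xs,ys,z,ax,off):
    g=f["color"].astype(np.float32)
    A=np.array([[proj(f,[*(np.array([512+off,0])+x*X+y*Y),z]) for x in xs] for y in ys],np.float32)
    return cv2.remap(g,A[...,0],A[...,1],cv2.INTER_LINEAR).mean(2).mean(ax)
for n,off in(("top",1),("scene",5.6)):
    f=pickle.load(open(n+".pkl","rb"))
    ys=np.arange(140,180,2.); print(n,"slotend",list(zip(ys.astype(int).tolist(),prof(f,np.arange(-5,6,1.),ys,70,1,off).astype(int).tolist())))
    ys=np.arange(-24,24,2.); 
    for s in(-20,20): print(n,"mouth",s,list(zip(ys.astype(int).tolist(),prof(f,s+np.arange(-6,7,1.),ys,70,1,off).astype(int).tolist())))
    xs=np.arange(-14,15,1.)
    for a,b in((20,50),(120,150)):
        p=prof(f,xs,np.arange(a,b,2.),70,0,off); t=(p.max()+p.min())/2; i=np.where(np.diff((p<t).astype(int)))[0]
        print(n,"slot edges y",a,b,[round(float(xs[k]+(t-p[k])/(p[k+1]-p[k])),1) for k in i])
E
```

```text
top slotend [(140, 77), (142, 77), (144, 78), (146, 77), (148, 76), (150, 75), (152, 75), (154, 77), (156, 79), (158, 76), (160, 73), (162, 60), (164, 51), (166, 72), (168, 95), (170, 116), (172, 135), (174, 137), (176, 138), (178, 137)]
top mouth -20 [(-24, 137), (-22, 137), (-20, 137), (-18, 137), (-16, 137), (-14, 138), (-12, 139), (-10, 139), (-8, 137), (-6, 134), (-4, 131), (-2, 128), (0, 128), (2, 128), (4, 125), (6, 122), (8, 124), (10, 127), (12, 133), (14, 141), (16, 145), (18, 148), (20, 151), (22, 153)]
top mouth 20 [(-24, 124), (-22, 123), (-20, 124), (-18, 124), (-16, 127), (-14, 130), (-12, 131), (-10, 131), (-8, 131), (-6, 129), (-4, 126), (-2, 124), (0, 123), (2, 119), (4, 109), (6, 105), (8, 111), (10, 120), (12, 138), (14, 148), (16, 148), (18, 149), (20, 152), (22, 152)]
top slot edges y 20 50 [-8.0, 8.2]
top slot edges y 120 150 [-8.6, 7.0]
scene slotend [(140, 82), (142, 81), (144, 82), (146, 83), (148, 81), (150, 79), (152, 81), (154, 81), (156, 81), (158, 81), (160, 81), (162, 80), (164, 84), (166, 93), (168, 103), (170, 115), (172, 126), (174, 132), (176, 135), (178, 135)]
scene mouth -20 [(-24, 156), (-22, 143), (-20, 131), (-18, 121), (-16, 112), (-14, 107), (-12, 105), (-10, 106), (-8, 105), (-6, 103), (-4, 104), (-2, 106), (0, 108), (2, 109), (4, 115), (6, 124), (8, 132), (10, 137), (12, 140), (14, 141), (16, 140), (18, 138), (20, 136), (22, 135)]
scene mouth 20 [(-24, 179), (-22, 179), (-20, 179), (-18, 179), (-16, 179), (-14, 179), (-12, 180), (-10, 180), (-8, 179), (-6, 179), (-4, 179), (-2, 179), (0, 179), (2, 178), (4, 175), (6, 171), (8, 165), (10, 158), (12, 151), (14, 145), (16, 142), (18, 141), (20, 140), (22, 139)]
scene slot edges y 20 50 [0.5, 13.5]
scene slot edges y 120 150 [-8.1, 7.2]
```

>>> drive_tool(
  targets=[0.0046,0.0022,0,0,0,-0.003,0,0.0046,0.0022,0.012,0,0,-0.003,0,0.0046,0.0022,0.022,0,0,-0.003,0,0.0046,0.0022,0.028,0,0,-0.003,0,0.0046,0.0022,0.031,0,0,-0.003,0,0.0046,0.0022,0.0335,0,0,-0.003,0,0.0046,0.0022,0.0335,0,0,-0.003,0],
)

```text
clock: 5.88
eef_pos: [512.3, -43.0, 117.8]
tcp_rot: [-3.141, -0.0, 1.528]
contact_force: [0.3, -0.4, -2.2]
opening: 0.268
```

>>> drive_tool(
  targets=[0,0.001,0,0,0,0,0,0,0.002,0,0,0,0,0,0,0.003,0,0,0,0,0,0,0.003,0,0,0,0,0],
)

```text
clock: 6.22
eef_pos: [516.1, -43.0, 118.6]
tcp_rot: [3.141, 0.0, 1.529]
contact_force: [0.6, -0.2, -2.3]
opening: 0.267
```

>>> drive_tool(
  targets=[0,-0.002,0,0,0,0,0,0,-0.004,0,0,0,0,0,0,-0.005,0,0,0,0,0,0,-0.006,0,0,0,0,0,0,-0.006,0,0,0,0,0],
)

```text
clock: 6.63
eef_pos: [510.2, -42.8, 118.5]
tcp_rot: [3.14, -0.0, 1.529]
contact_force: [3.0, -0.2, -3.2]
opening: 0.272
```

>>> drive_tool(
  targets=[0,0.004,0,0,0,0,0,0,0.006,0,0,0,0,0,0,0.007,0,0,0,0,0,0,0.0075,0,0,0,0,0,0,0.0075,0,0,0,0,0],
)

```text
clock: 7.05
eef_pos: [516.8, -43.1, 118.1]
tcp_rot: [-3.141, -0.0, 1.529]
contact_force: [-0.6, -0.5, -2.5]
opening: 0.272
```

>>> drive_tool(
  targets=[0,0.001,0,0,0,0,0,0,0.002,0,0,0,0,0,0,0.002,0,0,0,0,0],
)

```text
clock: 7.3
eef_pos: [517.4, -43.1, 117.8]
tcp_rot: [-3.138, 0.0, 1.529]
contact_force: [-6.1, -0.6, -0.2]
opening: 0.265
```

>>> drive_tool(
  targets=[0,-0.003,0,0,0,0,0,0,-0.0048,0,0,0,0,0,0,-0.0048,0,0,0,0,0,0,-0.0048,0,0,0,0,0],
)

```text
clock: 7.63
eef_pos: [514.5, -43.0, 118.4]
tcp_rot: [3.141, -0.0, 1.529]
contact_force: [0.5, 0.1, -2.5]
opening: 0.275
```

>>> drive_tool(
  targets=[0,-0.0008,0.002,0,0,0,0,0,-0.0008,0.004,0,0,0,0,0,-0.0008,0.0048,0,0,0,0,0,-0.0008,0.0048,0,0,0,0],
)

```text
clock: 7.97
eef_pos: [513.6, -42.9, 114.0]
tcp_rot: [3.141, 0.0, 1.529]
contact_force: [-3.5, -0.2, 8.9]
opening: 0.272
```

>>> drive_tool(
  targets=[0,0,0,0,0,0,0.45,0,0,0,0,0,0,0.45,0,0,0,0,0,0,0.45,0,0,-0.02,0,0,0,0.45,0,0,-0.06,0,0,0,0.45,0,0,-0.1,0,0,0,0.45,0,0,-0.14,0,0,0,0.45,0,0,-0.14,0,0,0,0.45],
)

```text
clock: 8.63
eef_pos: [516.9, -43.3, 260.7]
tcp_rot: [3.131, 0.001, 1.529]
contact_force: [1.6, -0.9, 1.2]
opening: 0.448
```

```bash
python3 - <<'E'
from h import *
s=sense();print(s["eef_pos"],np.degrees(s["tcp_rot"]),s["qpos"].round(2))
setcmd(*s["eef_pos"],np.degrees(s["tcp_rot"][2]))
plan((503,406.5,254,88),(503,406.5,254,130))
E
```

```text
[516.88707232 -43.2700742  260.70479961] [1.79369743e+02 2.86732387e-02 8.75902122e+01] [-0.09  0.23  1.91 -0.    0.99 -0.04]
row [np.float64(0.4488), np.float64(-0.0328), 0.0067, 0, 0, np.float64(-0.0072)] dist 450 -7 turn 0.4
row [np.float64(0.4488), np.float64(-0.0328), 0.0067, 0, 0, np.float64(-0.7402)] dist 450 -7 turn 42.4
```

>>> drive_tool(
  targets=[0.04,-0.003,0.006,0,0,-0.007,0.7,0.08,-0.006,0.006,0,0,-0.007,0.7,0.12,-0.009,0.006,0,0,-0.007,0.7,0.16,-0.012,0.006,0,0,-0.007,0.7,0.2,-0.015,0.006,0,0,-0.007,0.7,0.24,-0.018,0.006,0,0,-0.007,0.7,0.28,-0.021,0.006,0,0,-0.007,0.7,0.32,-0.024,0.006,0,0,-0.007,0.7,0.36,-0.027,0.006,0,0,-0.007,0.7,0.4,-0.03,0.006,0,0,-0.007,0.7,0.43,-0.032,0.006,0,0,-0.007,0.7,0.448,-0.0328,0.006,0,0,-0.007,0.7],
)

```text
clock: 9.63
eef_pos: [498.9, 409.6, 247.2]
tcp_rot: [3.141, -0.001, 1.538]
contact_force: [-0.2, 0.7, 0.2]
opening: 0.7
```

>>> drive_tool(
  targets=[0,0,0,0,0,0,0.7,0,0,0,0,0,0,0.7,0,0,0,0,0,0,0.7,0,0,0,0,0,0,0.7],
)

```text
clock: 9.97
eef_pos: [499.5, 404.9, 247.3]
tcp_rot: [-3.141, 0.001, 1.535]
contact_force: [0.0, -0.7, 1.1]
opening: 0.7
```

```bash
python3 - <<'E'
from h import *
import pickle
s=sense();print(s["eef_pos"],np.degrees(s["tcp_rot"]),s["qpos"].round(2))
setcmd(*s["eef_pos"],np.degrees(s["tcp_rot"][2]))
plan((503,406.5,155,88))
v=[]
for n in("top","scene"):
    f=grab_frame(n); pickle.dump(f,open(n+"3.pkl","wb"))
    p=proj(f,[514,-43,22]); q=proj(f,[503,406.5,121]); print(n,p,q)
    for u,w in(p.astype(int),q.astype(int)):
        c=f["color"][w-25:w+25,u-35:u+35]; v.append(cv2.resize(c,(392,280),interpolation=cv2.INTER_CUBIC)); print(u-35,w-25)
cv2.imwrite("pics/arm3.png",np.vstack([np.hstack(v[:2]),np.hstack(v[2:])]))
E
```

```text
[499.52063316 404.86243994 247.28473911] [-1.79975595e+02  3.51432219e-02  8.79429648e+01] [ 0.68  0.44  1.64 -0.    1.06  0.71]
row [np.float64(0.0018), np.float64(0.0034), 0.0923, 0, 0, np.float64(-0.001)] dist 4 -92 turn 0.1
top [250.80071111 206.06636986] [134.50379581 202.97240261]
215 181
99 177
scene [250.03302561 216.24747442] [148.33469484 257.75601939]
215 191
113 232
```

View pics/arm3.png

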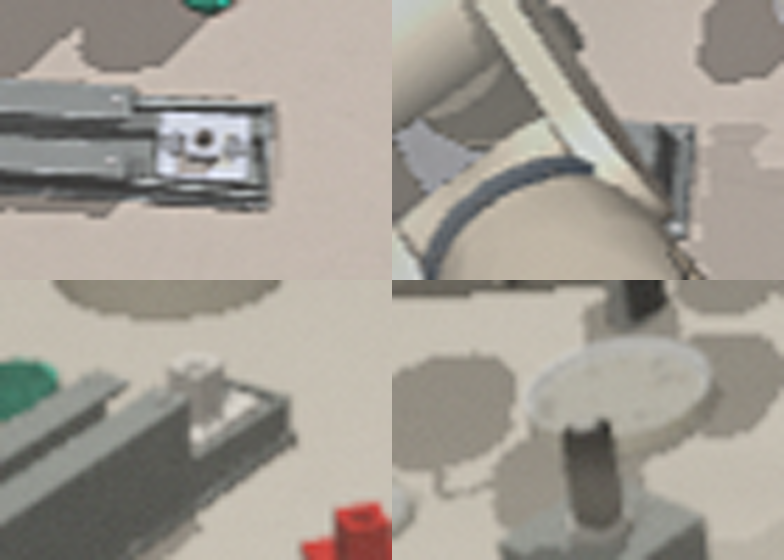

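>>> drive_tool(
  targets=[0.0018,0.0038,0.03,0,0,0,0.7,0.0018,0.0038,0.06,0,0,0,0.7,0.0018,0.0038,0.08,0,0,0,0.7,0.0018,0.0038,0.09,0,0,0,0.7,0.0018,0.0038,0.09,0,0,0,0.7,0.0018,0.0038,0.09,0,0,0,0,0.0018,0.0038,0.09,0,0,0,0,0.0018,0.0038,0.09,0,0,0,0,0.0018,0.0038,0.09,0,0,0,0,0.0018,0.0038,0.09,0,0,0,0,0.0018,0.0038,0.09,0,0,0,0],
  force=20,
)

```text
clock: 10.98
eef_pos: [504.1, 408.2, 159.2]
tcp_rot: [3.14, -0.002, 1.536]
contact_force: [-0.4, -2.1, 7.0]
opening: 0.216
```

```bash
python3 - <<'E'
from h import *
import pickle
s=sense();print(s["eef_pos"],np.degrees(s["tcp_rot"]),s["opening"],s["contact_force"],s["wrist_torque"])
f=pickle.load(open("top3.pkl","rb"));g=cv2.cvtColor(f["color"],cv2.COLOR_BGR2GRAY)
x0,y0=247,201;c=cv2.resize(g[y0:y0+9,x0:x0+9].astype(np.float32),None,fx=8,fy=8,interpolation=cv2.INTER_CUBIC)
m=(c<90).astype(np.uint8);n,_,st,ce=cv2.connectedComponentsWithStats(m)
for i in range(1,n): p=(ce[i]+.5)/8-.5+[x0,y0]; print("hole",p,st[i,4],ray(f,*p,60))
E
```

```text
[504.0558152  408.21845454 159.15295592] [ 1.79881412e+02 -9.03416184e-02  8.80012219e+01] 0.21560492895285435 [-0.43775998 -2.14508336  7.00153612] [-0.13228296  0.03718435  0.00148868]
hole [250.95875 205.4175 ] 200 [510.08148809 -43.71986704  60.        ]
hole [250.91100993 209.23220199] 151 [494.58526042 -43.74002598  60.        ]
```

>>> drive_tool(
  targets=[0,0,0,0,0,0,0,0,0,0,0,0,0,0,0,0,0,0,0,0,0,0,0,0,0,0,0,0],
)

```text
clock: 11.32
eef_pos: [504.1, 408.2, 159.2]
tcp_rot: [3.14, -0.002, 1.536]
contact_force: [0.3, -1.2, 7.6]
opening: 0.212
```

>>> drive_tool(
  targets=[0,0,0,0,0,0,0.5,0,0,0,0,0,0,0.5,0,0,0,0,0,-0.12,0.5,0,0,0,0,0,-0.24,0.5,0,0,0,0,0,-0.36,0.5,0,0,0,0,0,-0.48,0.5,0,0,0,0,0,-0.6,0.5,0,0,0,0,0,-0.72,0.5,0,0,0,0,0,-0.84,0.5,0,0,0,0,0,-0.96,0.5,0,0,0,0,0,-1.08,0.5,0,0,0,0,0,-1.2,0.5],
)

```text
clock: 12.32
eef_pos: [503.2, 407.7, 157.4]
tcp_rot: [-3.141, -0.0, 2.742]
contact_force: [0.3, 1.0, -0.8]
opening: 0.498
```

>>> drive_tool(
  targets=[0,0,0,0,0,-0.12,0.5,0,0,0,0,0,-0.23,0.5,0,0,0,0,0,-0.23,0.5,0,0,0,0,0,-0.23,0,0,0,0,0,0,-0.23,0,0,0,0,0,0,-0.23,0,0,0,0,0,0,-0.23,0,0,0,0,0,0,-0.23,0,0,0,0,0,0,-0.23,0],
)

```text
clock: 13.07
eef_pos: [503.3, 407.7, 157.5]
tcp_rot: [-3.142, -0.0, 2.965]
contact_force: [-1.0, -0.5, 1.7]
opening: 0.23
```

>>> drive_tool(
  targets=[0,0,0,0,0,0,0.5,0,0,0,0,0,0,0.5,0,0,0,0,0,-0.12,0.5,0,0,0,0,0,-0.24,0.5,0,0,0,0,0,-0.265,0.5,0,0,0,0,0,-0.265,0,0,0,0,0,0,-0.265,0,0,0,0,0,0,-0.265,0,0,0,0,0,0,-0.265,0,0,0,0,0,0,-0.265,0,0,0,0,0,0,-0.265,0],
)

```text
clock: 13.98
eef_pos: [503.4, 407.7, 157.5]
tcp_rot: [3.142, 0.0, -3.053]
contact_force: [0.2, -0.9, 0.1]
opening: 0.192
```

>>> drive_tool(
  targets=[0,0,0,0,0,0,0,0,0,0,0,0,0,0,0,0,-0.02,0,0,0,0,0,0,-0.045,0,0,0,0,0,0,-0.07,0,0,0,0,0,0,-0.09,0,0,0,0,0,0,-0.1,0,0,0,0,0,0,-0.1,0,0,0,0,0,0,-0.1,0,0,0,0],
  force=60,
)

```text
clock: 14.73
eef_pos: [503.2, 407.6, 257.1]
tcp_rot: [3.142, 0.0, -3.052]
contact_force: [-0.5, 0.1, -0.3]
opening: 0.179
```

```bash
python3 - <<'E'
from h import *
import pickle
s=sense();print(s["eef_pos"],np.degrees(s["tcp_rot"]),s["opening"],s["contact_force"],s["qpos"].round(2))
setcmd(*s["eef_pos"],np.degrees(s["tcp_rot"][2]))
plan((513.2,-42.9,257,-174.9))
E
```

```text
[503.16501416 407.59919607 257.09029599] [ 1.79999567e+02  6.98765367e-04 -1.74890824e+02] 0.17935752340773764 [-0.48502553  0.05307338 -0.26007322] [ 0.68  0.43  1.63 -0.    1.08 -0.98]
row [np.float64(0.0301), np.float64(-0.4496), 0.0001, 0, 0, np.float64(0.0002)] dist 451 0 turn -0.0
```

>>> drive_tool(
  targets=[0.0027,-0.04,0,0,0,0,0,0.0054,-0.08,0,0,0,0,0,0.008,-0.12,0,0,0,0,0,0.0107,-0.16,0,0,0,0,0,0.0134,-0.2,0,0,0,0,0,0.016,-0.24,0,0,0,0,0,0.0187,-0.28,0,0,0,0,0,0.0214,-0.32,0,0,0,0,0,0.0241,-0.36,0,0,0,0,0,0.0268,-0.4,0,0,0,0,0,0.029,-0.43,0,0,0,0,0,0.03,-0.4495,0,0,0,0,0],
)

```text
clock: 15.73
eef_pos: [512.2, -45.5, 255.7]
tcp_rot: [-3.142, -0.003, -3.054]
contact_force: [0.1, 0.8, -0.4]
opening: 0.179
```

>>> drive_tool(
  targets=[0,0,0,0,0,0,0,0,0,0,0,0,0,0,0,0,0,0,0,0,0,0,0,0,0,0,0,0],
)

```text
clock: 16.07
eef_pos: [513.1, -41.7, 256.8]
tcp_rot: [3.141, -0.001, -3.051]
contact_force: [0.6, 0.2, -0.4]
opening: 0.179
```

```bash
python3 - <<'E'
from h import *
import pickle
s=sense();print(s["eef_pos"],np.degrees(s["tcp_rot"]),s["opening"],s["contact_force"],s["qpos"].round(2))
setcmd(*s["eef_pos"],np.degrees(s["tcp_rot"][2]))
plan((513.2,-42.9,225,-174.9))
f=grab_frame("scene"); tip=[*s["eef_pos"][:2],s["eef_pos"][2]-155.5]; p=proj(f,tip); print(p,proj(f,(513.6,-42.9,60)))
u,w=p.astype(int); cv2.imwrite("pics/rod.png",cv2.resize(f["color"][w-30:w+35,u-40:u+40],None,fx=8,fy=8,interpolation=cv2.INTER_CUBIC)); print(u-40,w-30)
E
```

```text
[513.14100773 -41.69515408 256.75927631] [ 1.79970562e+02 -7.36015294e-02 -1.74836709e+02] 0.17866200536699178 [ 0.57957751  0.15452901 -0.36713063] [-0.08  0.24  1.91  0.    0.99 -1.75]
row [np.float64(0.0), np.float64(-0.0012), 0.0318, 0, 0, np.float64(0.0011)] dist 1 -32 turn -0.1
[249.58606932 194.44775352] [249.90524351 205.87963876]
209 164
```

View pics/rod.png

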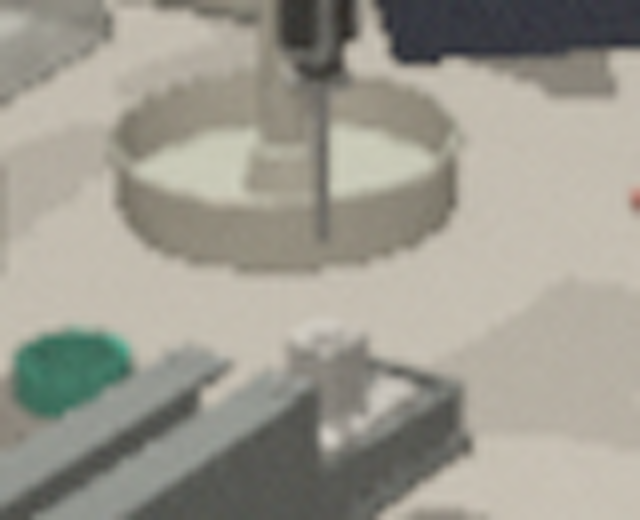

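>>> drive_tool(
  targets=[0,-0.0016,0.015,0,0,0,0,0,-0.0016,0.03,0,0,0,0,0,-0.0016,0.038,0,0,0,0,0,-0.0016,0.042,0,0,0,0,0,-0.0016,0.046,0,0,0,0,0,-0.0016,0.05,0,0,0,0,0,-0.0016,0.054,0,0,0,0],
)

```text
clock: 16.7
eef_pos: [514.0, -44.1, 203.6]
tcp_rot: [-3.141, 0.001, -3.052]
contact_force: [-0.8, -0.4, -0.7]
opening: 0.18
```

>>> drive_tool(
  targets=[0,0,0.006,0,0,0,0,0,0,0.012,0,0,0,0,0,0,0.018,0,0,0,0,0,0,0.024,0,0,0,0,0,0,0.03,0,0,0,0,0,0,0.034,0,0,0,0,0,0,0.034,0,0,0,0,0,0,0.034,0,0,0,0],
)

```text
clock: 17.37
eef_pos: [513.5, -44.3, 169.2]
tcp_rot: [3.141, -0.001, -3.052]
contact_force: [0.5, -0.2, -0.7]
opening: 0.177
```

```bash
python3 - <<'E'
from h import *
s=sense();print(s["eef_pos"],np.degrees(s["tcp_rot"]),s["opening"],s["contact_force"])
setcmd(*s["eef_pos"],np.degrees(s["tcp_rot"][2]))
h=np.radians(87.6);x,y=513.6,-43
plan(*[(x+d*np.cos(h),y+d*np.sin(h),s["eef_pos"][2],-174.83) for d in(40,80,185)])
E
```

```text
[513.51060531 -44.27659004 169.20055616] [ 1.79994660e+02 -3.45712241e-02 -1.74886616e+02] 0.17672014075714645 [ 0.49557914 -0.17677237 -0.65401036]
row [np.float64(-0.0054), np.float64(0.0409), np.float64(0.0), 0, 0, np.float64(-0.001)] dist 41 0 turn 0.1
row [np.float64(-0.0107), np.float64(0.0806), np.float64(0.0), 0, 0, np.float64(-0.001)] dist 81 0 turn 0.1
row [np.float64(-0.0244), np.float64(0.1847), np.float64(0.0), 0, 0, np.float64(-0.001)] dist 186 0 turn 0.1
```

>>> drive_tool(
  targets=[-0.0007,0.005,0,0,0,0,0,-0.0017,0.013,0,0,0,0,0,-0.0028,0.021,0,0,0,0,0,-0.0038,0.029,0,0,0,0,0,-0.0049,0.037,0,0,0,0,0,-0.006,0.045,0,0,0,0,0,-0.007,0.053,0,0,0,0,0,-0.0081,0.061,0,0,0,0,0,-0.0092,0.069,0,0,0,0,0,-0.0102,0.077,0,0,0,0,0,-0.0112,0.084,0,0,0,0,0,-0.0118,0.089,0,0,0,0,0],
)

```text
clock: 18.37
eef_pos: [517.4, 46.4, 169.4]
tcp_rot: [3.141, -0.0, -3.052]
contact_force: [-0.3, -1.5, -0.1]
opening: 0.18
```

>>> drive_tool(
  targets=[-0.0003,0.0025,0,0,0,0,0,-0.0007,0.005,0,0,0,0,0,-0.001,0.0075,0,0,0,0,0,-0.0013,0.01,0,0,0,0,0,-0.0017,0.0125,0,0,0,0,0,-0.002,0.015,0,0,0,0,0,-0.0023,0.0175,0,0,0,0,0,-0.0026,0.02,0,0,0,0,0,-0.003,0.0225,0,0,0,0,0,-0.0033,0.025,0,0,0,0,0,-0.0036,0.0275,0,0,0,0,0,-0.004,0.03,0,0,0,0,0],
)

```text
clock: 19.37
eef_pos: [518.8, 76.0, 169.5]
tcp_rot: [3.142, -0.0, -3.052]
contact_force: [-0.0, 0.0, -1.4]
opening: 0.176
```

>>> drive_tool(
  targets=[-0.0003,0.002,0,0,0,0,0,-0.0005,0.004,0,0,0,0,0,-0.0008,0.006,0,0,0,0,0],
)

```text
clock: 19.62
eef_pos: [519.0, 81.9, 169.4]
tcp_rot: [3.142, -0.0, -3.052]
contact_force: [-0.2, -1.1, -1.0]
opening: 0.18
```

>>> drive_tool(
  targets=[-0.0003,0.002,0,0,0,0,0,-0.0005,0.004,0,0,0,0,0,-0.0008,0.006,0,0,0,0,0],
)

```text
clock: 19.87
eef_pos: [519.3, 87.9, 169.4]
tcp_rot: [3.142, -0.0, -3.052]
contact_force: [-0.6, -0.9, -2.7]
opening: 0.181
```

>>> drive_tool(
  targets=[-0.0003,0.002,0,0,0,0,0,-0.0005,0.004,0,0,0,0,0,-0.0008,0.006,0,0,0,0,0,-0.0011,0.008,0,0,0,0,0],
)

```text
clock: 20.2
eef_pos: [519.7, 96.0, 169.5]
tcp_rot: [-3.142, 0.0, -3.052]
contact_force: [-0.3, -2.1, -1.7]
opening: 0.177
```

>>> drive_tool(
  targets=[-0.0003,0.002,0,0,0,0,0,-0.0005,0.004,0,0,0,0,0,-0.0008,0.006,0,0,0,0,0,-0.0011,0.008,0,0,0,0,0],
)

```text
clock: 20.53
eef_pos: [520.1, 104.1, 169.5]
tcp_rot: [-3.142, 0.0, -3.052]
contact_force: [0.4, -0.8, -1.6]
opening: 0.182
```

>>> drive_tool(
  targets=[-0.0003,0.002,0,0,0,0,0,-0.0005,0.004,0,0,0,0,0,-0.0008,0.006,0,0,0,0,0,-0.0011,0.008,0,0,0,0,0],
)

```text
clock: 20.87
eef_pos: [519.7, 109.4, 169.8]
tcp_rot: [-3.136, -0.003, -3.05]
contact_force: [-3.0, -25.5, 14.6]
opening: 0.18
```

>>> drive_tool(
  targets=[0.0003,-0.002,0,0,0,0,0,0.0007,-0.005,0,0,0,0,0,0.0007,-0.005,0,0,0,0,0],
)

```text
clock: 21.12
eef_pos: [519.9, 106.3, 169.5]
tcp_rot: [-3.141, -0.001, -3.053]
contact_force: [-1.6, -5.1, 1.7]
opening: 0.181
```

>>> drive_tool(
  targets=[0.0003,-0.002,0,0,0,0,0,0.0005,-0.004,0,0,0,0,0,0.0008,-0.006,0,0,0,0,0,0.0009,-0.007,0,0,0,0,0],
)

```text
clock: 21.45
eef_pos: [520.1, 100.1, 169.6]
tcp_rot: [3.141, 0.001, -3.053]
contact_force: [0.2, 1.5, -0.4]
opening: 0.175
```

>>> drive_tool(
  targets=[0.0003,-0.002,0,0,0,0,0,0.0005,-0.004,0,0,0,0,0,0.0007,-0.006,0,0,0,0,0,0.0007,-0.006,0,0,0,0,0],
)

```text
clock: 21.78
eef_pos: [519.8, 94.5, 169.7]
tcp_rot: [3.139, 0.0, -3.054]
contact_force: [-1.4, 8.0, -0.2]
opening: 0.177
```

>>> drive_tool(
  targets=[-0.0004,0.003,0,0,0,0,0,-0.0008,0.006,0,0,0,0,0,-0.0008,0.006,0,0,0,0,0,-0.0008,0.006,0,0,0,0,0],
)

```text
clock: 22.12
eef_pos: [520.0, 99.9, 169.4]
tcp_rot: [-3.141, -0.0, -3.052]
contact_force: [0.6, -0.5, -0.4]
opening: 0.177
```

>>> drive_tool(
  targets=[0,0,-0.005,0,0,0,0,0,0,-0.01,0,0,0,0,0,0,-0.015,0,0,0,0,0,0,-0.02,0,0,0,0,0,0,-0.03,0,0,0,0,0,0,-0.04,0,0,0,0,0,0,-0.055,0,0,0,0,0,0,-0.07,0,0,0,0,0,0,-0.08,0,0,0,0,0,0,-0.088,0,0,0,0,0,0,-0.088,0,0,0,0,0,0,-0.088,0,0,0,0],
)

```text
clock: 23.12
eef_pos: [520.1, 99.9, 257.8]
tcp_rot: [3.142, 0.001, -3.052]
contact_force: [-0.7, -0.7, -0.9]
opening: 0.177
```

```bash
python3 - <<'E'
from h import *
s=sense();print(s["eef_pos"],np.degrees(s["tcp_rot"]),s["opening"],s["contact_force"])
setcmd(*s["eef_pos"],np.degrees(s["tcp_rot"][2]))
plan((503.6,407.7,257,-174.9))
E
```

```text
[520.06801168  99.85983526 257.79090158] [ 1.79995205e+02  4.36239433e-02 -1.74889772e+02] 0.1765846078812611 [-0.71492174 -0.67799044 -0.89571777]
row [np.float64(-0.011), np.float64(0.3081), 0.0008, 0, 0, np.float64(0.0002)] dist 308 -1 turn -0.0
```

>>> drive_tool(
  targets=[-0.0014,0.04,0,0,0,0,0,-0.0029,0.08,0,0,0,0,0,-0.0043,0.12,0,0,0,0,0,-0.0057,0.16,0,0,0,0,0,-0.0071,0.2,0,0,0,0,0,-0.0086,0.24,0,0,0,0,0,-0.01,0.28,0,0,0,0,0,-0.0107,0.3,0,0,0,0,0,-0.011,0.308,0,0,0,0,0,-0.011,0.308,0,0,0,0,0,-0.011,0.308,0,0,0,0,0,-0.011,0.308,0,0,0,0,0],
)

```text
clock: 24.12
eef_pos: [503.5, 406.0, 256.9]
tcp_rot: [-3.14, -0.001, -3.053]
contact_force: [-0.4, -0.2, -1.2]
opening: 0.176
```

```bash
python3 - <<'E'
from h import *
import pickle
s=sense();print(s["eef_pos"],np.degrees(s["tcp_rot"]),s["opening"],s["contact_force"])
v=[]
for n,q in(("scene",[503.6,407.7,80]),("top",[518,100,60]),("scene",[518,100,70])):
    f=grab_frame(n); p=proj(f,q); print(n,p,proj(f,[*s["eef_pos"][:2],s["eef_pos"][2]-155.5]))
    u,w=p.astype(int); v.append(cv2.resize(f["color"][max(w-30,0):w+30,u-30:u+30],(266,266),interpolation=cv2.INTER_CUBIC)); print(u-30,w-30)
cv2.imwrite("pics/back.png",np.hstack(v))
E
```

```text
[503.53086711 406.01634857 256.90516479] [-1.79930328e+02 -6.18679968e-02 -1.74936710e+02] 0.1764464412833707 [-0.36337945 -0.18255603 -1.20486499]
scene [149.98469953 272.80672756] [149.38969489 264.75823456]
119 242
top [215.15700483 202.99866477] [135.93243273 203.72826984]
185 172
scene [222.78521674 220.90221252] [149.38969489 264.75823456]
192 190
```

View pics/back.png

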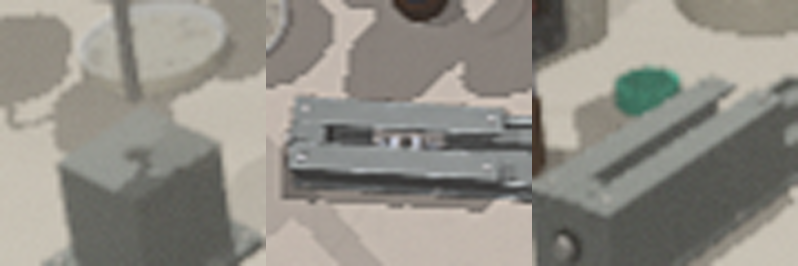

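>>> drive_tool(
  targets=[0,0,0,0,0,0,0,0,0,0,0,0,0,0,0,0,0.01,0,0,0,0],
)

```text
clock: 24.52
eef_pos: [504.5, 407.9, 249.2]
tcp_rot: [3.14, 0.003, -3.053]
contact_force: [0.2, 0.2, -1.0]
opening: 0.18
```

>>> drive_tool(
  targets=[0.0004,0,0.008,0,0,0,0,0.0004,0,0.015,0,0,0,0,0.0004,0,0.02,0,0,0,0,0.0004,0,0.025,0,0,0,0,0.0004,0,0.03,0,0,0,0,0.0004,0,0.035,0,0,0,0,0.0004,0,0.035,0,0,0,0],
)

```text
clock: 25.1
eef_pos: [502.8, 407.3, 211.2]
tcp_rot: [-3.141, -0.001, -3.052]
contact_force: [0.8, 0.1, -1.2]
opening: 0.18
```

>>> drive_tool(
  targets=[-0.0005,0,0.01,0,0,0,0,-0.0005,0,0.02,0,0,0,0,-0.0005,0,0.03,0,0,0,0,-0.0005,0,0.04,0,0,0,0,-0.0005,0,0.048,0,0,0,0,-0.0005,0,0.0525,0,0,0,0,-0.0005,0,0.0535,0,0,0,0,-0.0005,0,0.0535,0,0,0,0],
)

```text
clock: 25.77
eef_pos: [503.6, 407.6, 158.6]
tcp_rot: [-3.141, -0.0, -3.052]
contact_force: [0.6, 1.3, -0.7]
opening: 0.179
```

>>> drive_tool(
  targets=[0,0,0.001,0,0,0,0,0,0,0.001,0,0,0,0,0,0,0.001,0,0,0,0.6,0,0,0.001,0,0,0,0.6,0,0,0.001,0,0,0,0.6,0,0,0.001,0,0,0,0.6,0,0,-0.01,0,0,0,0.6,0,0,-0.04,0,0,0,0.6,0,0,-0.08,0,0,0,0.6,0,0,-0.12,0,0,0,0.6,0,0,-0.13,0,0,0,0.6,0,0,-0.13,0,0,0,0.6],
)

```text
clock: 26.77
eef_pos: [505.1, 408.9, 294.5]
tcp_rot: [3.137, 0.007, -3.052]
contact_force: [0.5, 0.9, -0.6]
opening: 0.599
```

>>> drive_tool(
  targets=[0.1,0.0,0,0,0,0,0.6,0.1,0,0,0,0,0,0.6,0.1,0,0,0,0,0,0.6,0.1,0,0,0,0,0,0.6,0.1,0,0,0,0,0,0.6,0.1,0,0,0,0,0,0.6],
)

```text
clock: 27.27
eef_pos: [404.6, 398.9, 288.8]
tcp_rot: [3.142, 0.0, -3.052]
contact_force: [0.6, 0.4, -0.3]
opening: 0.601
```

```bash
python3 - <<'E'
from h import *
s=sense();print(s["eef_pos"],s["opening"],s["contact_force"],s["clock"])
f=grab_frame("scene"); t=grab_frame("top")
a=cv2.resize(f["color"][190:320,110:290],(540,390),interpolation=cv2.INTER_CUBIC)
u,w=proj(t,(518,100,60)).astype(int)
b=cv2.resize(t["color"][w-20:w+25,u-30:u+55],(255,135),interpolation=cv2.INTER_CUBIC)
o=np.zeros((390,800,3),np.uint8);o[:,:540]=a;o[:135,541:796]=b;cv2.imwrite("pics/end.png",o)
x0,y0=u-8,w-6
g=cv2.resize(cv2.cvtColor(t["color"],cv2.COLOR_BGR2GRAY)[w-4:w+5,u-14:u+15],None,fx=1,fy=1);print(u-14,w-4);print(g)
E
```

```text
[404.61656026 398.89638456 288.84725501] 0.6006500066493099 [ 0.64254501  0.42969712 -0.29421079] 27.2667
201 198
[[145 146 145 146 143 143 143 145 146 144 144 144 146 146 147 147 145 145
  145 146 145 145 145 147 148 147 149 149 148]
 [152 151 150 150 149 149 149 147 146 146 144 145 146 145 149 147 147 148
  149 148 147 148 148 148 148 149 147 146 147]
 [ 84  82  94 109 118 125 125 123 150 167 161 156 159 160 164 158 152 153
  153 152 153 150 150 150 150 149 147 147 150]
 [ 85  84  83  87  87  88  89  82 120 140 123 110 104 101  99  95  95  95
   81  94 119 126 135 131 127 155 176 172 165]
 [ 79  66  70  72  69  64  63  64 111 134 130 127 145 156 141 128 142 162
  145 128 133 133 133 128 101  89  95  87  82]
 [ 85  80  84  81  81  82  81  75 147 161 127  95 183 198 123  81  97 192
  166 113 136 121 125 119  82  67  70  68  74]
 [121 103 102  99  94  93  89  84 107 138 149 115 189 190 103  68  82 184
  159  97 119 126 138 135  99  75  73  73  76]
 [147 145 146 145 147 145 147 153 156 156 155 157 171 166 139 119 142 179
  149 105  98 119 112  95  76  75  92  94  84]
 [145 146 146 147 148 149 148 145 147 147 149 149 148 148 147 145 147 149
  148 146 145 146 147 146 156 162 159 158 164]]
```

View pics/end.png

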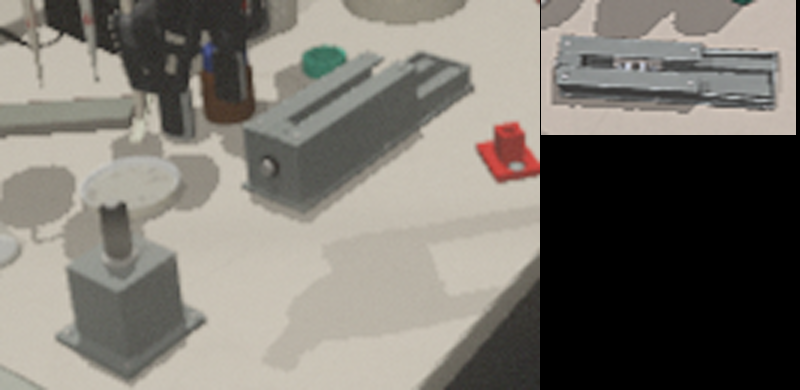

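```bash
python3 -c "
from rig import *
print(sign_off())"
```

```text
the job is handed in; nothing more can be done
None
```

The job is done and handed in at about 27 s of the 61 s allowed. sign_off gave no verdict, as expected.

**What I did**
- I gripped the carrier by its boss from two directions to centre it, then set it on the shelf, touching both curbs lightly to find the centre line.
- I re-gripped the rod square, since its grip was turned about 7°, and lowered it into the hole until the tip was about 8 mm below the carrier's underside. No contact force showed on the way down.
- I dragged the carrier in until it butted against something at 25 N. I then drew back and met a stop the other way, 11 to 12 mm of rod travel back. That matches the play of a carrier held in the notch plus the rod's play in the hole.
- I drew the rod out without resistance, stood it back in its stand and moved the arm clear.

**Last checks**
- **Rod:** the scene picture shows it upright with its flange on the stand.
- **Carrier:** the top picture shows it through the roof slot with its hole in view. Its height under the roof could not be seen, so the full drop rests on the two stops felt.
- **Bystanders:** the jar, dish and tape roll look unmoved. Only the flask's edge is in the last picture; the arm stayed clear of it.

**What disagreed**
- The two cameras differed by up to about 8 mm across the bench. Where I could check against the arm at the shelf, the top view was off by about −3.5 mm and the scene view by about +3 mm. I used the centre line found by touch instead.
- The sideways play felt on the shelf was larger than the drawing and my estimated lengthways position would give.

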